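# Snap a drawer catch together in the bench squeeze press

### The arm

A 6-joint arm with a two-finger parallel gripper is mounted at the origin on the work surface. World frame = base frame: x ahead of the robot, y to its left, z up, the work surface at z = 0. Lengths are in mm, angles in rad, forces in N, time in s.
With the tool pointing down it reaches from about 375 to 900 mm from the base axis. Payload 3.1 kg.
Tool frame: the origin (TCP) lies between the finger pads; the fingertips stand ctrl.finger_overhang ahead of it and the grasp point (between the pads) lies 6 mm ahead of it (ctrl.finger_overhang is the distance from the TCP to the fingertips, in mm); z points along the fingers, x is the direction in which the jaws open and shut, and the axes are right-handed (so a half turn about z gives the same grasp; the last joint's range is limited). The gripper opens to 85 mm and grips with 20 to 120 N. Pads are 22 mm wide; open, the fingers measure 114 mm over their backs; the gripper's body (76 mm by 85 mm) begins 54 mm behind the grasp point. The pads swing forward as they close: fully open they stand 13 mm farther back than shut.
Start: joints at [1.054, 0.527, 1.433, -0, 1.181, -0.178], TCP at [207.681, 589.462, 256.31] pointing down, gripper open.
Joint ranges: [-3.08, 3.08], [-0.75, 2.2], [0.22, 2.44], [-1.43, 4.57], [0, 2.65], [-2.85, 2.85]. Speed limits (rad/s): [2.79, 2.79, 3.14, 3.14, 3.14, 3.14].

### API

Orientations are given as [roll, pitch, yaw] about the fixed x, y, z axes, in that order (R = Rz(yaw) Ry(pitch) Rx(roll)).
In Python, from station import ctrl gives the robot as it stands.
- The arm moves only by the tool send_rows, never from a script. Its arguments are lists of equal length, an entry for each row: "linear": the shift along the tool's x, y, z in m, a list of three; "angular": the turn, a rotation vector about the tool's x, y, z in degrees, a list of three; "hand": the opening in per cent of the stroke, from 0 (shut) to 100 (fully open). A call has 1 to 20 rows; each row shifts and turns the commanded pose from where the row before left it, along the tool's axes as they then stand; what a row does not reach is not made up. A row lasts 1/8 s, in which the tool goes at most 62.5 mm and 10.7 degrees, less where a joint would pass 70% of its speed; a pose out of reach is approached as far as the arm can. A call is refused whole if a number of a shift passes 0.0625 or a number of a turn 10.7, either way. A call with a gripper value outside its range is refused whole. The fingers move at their own pace and stop on an object; "newtons" is the grip in N (left out, the last holds). Time passes only in rows, so rows that do not move let the fingers close. It gives the time, the measured TCP pose, the force and the opening at its end, in the units of the state.
- ctrl.state(): the state, without advancing time (a new reading comes with each control period).
- ctrl.capture(name): name is "scene" or "top" or "wrist"; returns a dict with "color" (480x640x3 uint8, blue, green, red), "fx", "fy", "cx", "cy" (pixels), "world_from_camera" (4x4, takes a point from camera to world coordinates); the wrist camera has in their place "mount" (4x4, takes a point from camera to tool coordinates, whose origin is the TCP and whose axes are the tool frame's). Camera axes: x right, y down, z forward; pixel columns grow to the right and rows downward; lengths in mm; the calibration is good to about 2 mm. The wrist camera is an equidistant fisheye: a pixel r from the principal point sees the ray r / f radians off the axis. A picture is of the moment at which its call begins: read the wrist's pose just before it. There is no depth.
- ctrl.close_job(): hands the job in, once; it reports no verdict.
Trained networks look in a picture, given as the dict that the camera call returned (one of the last four; its "shot" number tells which), for a name from the list of things; names that differ only in an ending like _2 or _b are one class to them, and where a whole thing is asked for, a point or a joint stands for the part that bears it (a point fixed in the world has none). Each returns a list of dicts, best first, with "conf" (0 to 1); they miss things now and then, are a little off and sometimes report something else, mostly with a low value. They report only what shows in the picture. A call takes as long as a camera call. They do not tell look-alikes from the thing itself.
- ctrl.find_in(picture, target): "at" ([x, y, z] in mm, in the coordinates of the camera as it stood for that picture, good to about 4 mm: the middle of the surface that is visible of it).
- ctrl.regions_of(picture, target): "pixels" (480x640 bool, what is visible of it).
- ctrl.spot_point(picture, target): "at" ([x, y, z] in mm, in the coordinates of the camera as it stood for that picture, good to about 4 mm: a listed point, or the origin of a listed thing).
The state is a dict: "time": time; "joint_pos": joint angles; "qvel": joint speeds; "joint_torque": joint torques, N m; "eef_pos": TCP position; "tool_rot": TCP orientation; "wrist_force": force on the tool from outside, world axes, zero at the start; "moment": the same for the moment, N m; "gripper_width": finger opening in mm.
Only numpy, scipy, OpenCV 4.12 (cv2) and the standard library are available. Lean on these libraries where they do the work, as an engineer would, in place of code of your own. Each camera call takes 0.05 s, during which the arm holds its last target.

### The job

Stand the drawer catch in the slot of the bench press so that its foot is fully down and its plunger points at one of the jaws, and let go of it. Then gently squeeze the press's two handles together until you feel the plunger snap home, without crushing the catch, and let the handles spring open again with the catch left in the slot. Leave the jar, the can and the screwdriver alone.

Things in the scene. Friction and masses are not known exactly. Their poses are not given: they have to be found in the camera images.
- press: bench squeeze press, bolted down: two level steel arms side by side like tongs, each on its own upright pivot at the far end, a slotted post between them. Origin: underside of its base; +x from the handles to the pivots, +y to the left arm, z up. Base x -12..142, y +-55 mm, 14 mm thick. Pivots at x 110, y +-31 mm, tops at z 69 mm. Arms are 16 mm tall, mid height z 55 mm
- slot (a point): middle of the floor of the slot in the post, 32 mm above the bench, at press x 30 mm; axes as the press. The slot is 17 mm wide (x), 9 mm deep, runs along y and is open at both ends; the post is 24 mm wide in x, 30 mm long in y, so fingers that hold the catch's wider housing pass on either side of it
- jaws (a point): midway between the two 22 x 22 mm jaw pads, over the slot, 80 mm from the pivots (jaw force is 2.5 times the force on each handle grip). Open, the pads stand 50 mm apart, but the right pad is on a setting screw and stands up to 4 mm farther in or out; this is not measured, so the handle spread at which the snap comes is uncertain by +-10 mm
- catch: grey drawer catch; origin: centre of the foot's underside, z up. Foot 14 (x) x 24 (y) x 10 (z) mm, above it a housing 26 x 30 x 26 mm. A steel plunger, 18 mm across, sticks out 9 mm from the +y face: 39 mm long over all (y -15..24), 35 mm when home. Put the middle of that length, not the origin, midway between the jaws, either way round. About 90 g. Hold it across x, not along the plunger
- catch_body (a point): centre of the catch's housing, 23 mm above the foot's underside, 13 mm below the top; axes as the catch
- plunger (a joint): plunger travel: 0 out, 0.004 m snapped home. Resistance peaks at 1 to 2 mm (about 18 N at the jaws, 7 to 9 N at each handle grip, return spring included), then falls to nothing at about 3 mm; past that it pulls itself home and stays. Home, it is solid: some 5 mm more squeeze at the handles, or closing them with a slam, puts over 40 N on each jaw (17 N at each handle) and crushes the catch
- handle_left (a joint): left handle (press +y side): 0 open, grows to at most 0.14 rad as it swings towards the other; the jaws meet the catch when both angles add up to about 0.14 rad and the plunger is home at about 0.19 rad (both +-0.05, for the setting screw). A weak spring (about 1 N at the grip) opens it
- handle_right (a joint): right handle, likewise
- handle_left_grip (a point): grip point in the middle of the left handle's thickness and height, 200 mm from its pivot, 55 mm above the bench, at press x -90 mm. The black handles are straight bars 9 mm thick, 18 mm tall, press x -131..-19 mm, over bare bench; 68 mm over their outer faces when open, some 20 to 41 mm when the catch has snapped. Squeeze from outside
- handle_right_grip (a point): the same on the right handle
- jar: amber glass jar with a red lid, 60 mm across, 85 mm tall; bystander; origin under its centre
- can: upright can, 60 mm across, 130 mm tall; bystander; origin under its centre
- driver: screwdriver lying on the bench; bystander
Not all that is in view belongs to the job. Of the things shaped like the catch, the grey one is meant.

How it is judged (in metres and radians):
On the way, in this order (a step that is already met when the one before it is completed fails the run):
1. the catch stands in the slot, foot fully down, plunger still out, and is let go (z of catch in the frame of slot below 0.003 m and horizontal distance between catch and slot below 0.01 m and angle between the y axis of catch and the y axis of press, either way round below 0.2 rad and angle between catch's own z axis and vertical below 0.1 rad and value of joint plunger below 0.001 m and contact force between the fingers and catch below 0.2 N), for 0.2 s.
2. both handles are closed on the catch and the plunger snaps home (value of joint plunger above 0.0034 m and value of joint each of handle_left, handle_right above 0.025 rad and z of catch in the frame of slot below 0.006 m), for 0.05 s.
At the end, for the whole second after the job is handed in: the plunger is home (over 3.4 mm in), both handles have sprung open (under 0.015 rad), and the catch stands at rest in the slot: foot within 5 mm of the slot's floor, within 14 mm of the slot's middle, tilted less than 0.15 rad (value of joint plunger above 0.0034 m and value of joint each of handle_left, handle_right below 0.015 rad and z of catch in the frame of slot below 0.005 m and horizontal distance between catch and slot below 0.014 m and angle between catch's own z axis and vertical below 0.15 rad and linear speed of catch below 0.02 m/s); the robot touches nothing.
It fails at once if the catch is crushed: the press's forces on it add up to over 80 N (40 N at each jaw, about 17 N at each handle) (contact force between press and catch above 80 N).
It fails at once if the plunger is pushed in while the catch is out of the press (value of joint plunger above 0.0025 m and distance between catch and slot above 0.025 m).
It fails at once if the jar, the can or the screwdriver is moved over 30 mm (distance of any of jar, can, driver from where it was at the start of the episode above 0.03 m).
It also fails if it takes over 61 s, if anything falls off the work surface, if the arm or the gripper's body presses on something with over 40 N, if the wrist force passes 120 N, or if a joint passes its speed limit or range.

## Working session

There is one attempt and no reset: what is moved stays moved. The work goes in short steps, Python scripts to look and compute and a tool call to move; the robot and the scene stay as the last step left them, time stands still between calls to the robot, and variables do not carry over. Pictures are saved under pics/ and viewed, and the job is handed in when it is done.

Besides the shell and the picture viewer there is one more tool, called after "Call:" by a JSON object that holds its "method" and its "body", one argument or row to a line. send_rows: Moves the arm, as the interface text tells. Its arguments: {"type":"object","properties":{"linear":{"type":"array"},"angular":{"type":"array"},"hand":{"type":"array"},"newtons":{"type":"number"}},"required":["linear","angular","hand"]}

```bash
ls; mkdir -p pics; python3 - <<'E'
from station import ctrl
import cv2
s=ctrl.state()
for k,v in s.items(): print(k,v)
print(ctrl.finger_overhang)
for n in ["scene","top","wrist"]:
    p=ctrl.capture(n); cv2.imwrite(f"pics/{n}0.png",p["color"])
    print(n,p["fx"],p["fy"],p["cx"],p["cy"],p.get("world_from_camera"),p.get("mount"))
E
```

```text
pics
time 0.0
joint_pos [ 1.05348984e+00  5.28498526e-01  1.43389795e+00 -2.70111878e-06
  1.18139861e+00 -1.78522621e-01]
qvel [-1.75418823e-03  8.32589857e-04 -3.42241802e-05 -1.97061388e-04
  9.34846955e-04 -1.61253800e-04]
joint_torque [-4.19251965e-04 -4.42352128e+01 -1.78020072e+01 -3.61853636e-04
  8.24505201e-03 -2.29346441e-06]
eef_pos [207.36686184 588.89601529 255.31506406]
tool_rot [-3.14120401e+00  2.16787023e-03  1.23201391e+00]
wrist_force [0.80985179 0.56229784 0.17285023]
moment [-0.03203118 -0.01327111  0.0713225 ]
gripper_width 85.41841571800197
25.0
scene 564.2490127597533 564.2490127597533 312.1962715741194 243.10643617451663 [[-6.63527383e-01  4.22036019e-01 -6.17751577e-01  1.19527882e+03]
 [ 7.48081547e-01  3.85594880e-01 -5.40083871e-01  5.51276115e+02]
 [ 1.02669985e-02 -8.20488993e-01 -5.71570119e-01  6.56186324e+02]
 [ 0.00000000e+00  0.00000000e+00  0.00000000e+00  1.00000000e+00]] None
top 582.2653470346949 582.2653470346949 325.2438673893024 242.78275337077903 [[ 1.22759929e-02 -9.96625832e-01  8.11557255e-02  5.03412049e+02]
 [-9.99310858e-01 -9.38466120e-03  3.59128977e-02 -1.80936399e+01]
 [-3.50301025e-02 -8.15406642e-02 -9.96054221e-01  1.10559724e+03]
 [ 0.00000000e+00  0.00000000e+00  0.00000000e+00  1.00000000e+00]] None
wrist 371.64829954431775 371.64829954431775 318.0780714649544 233.7674256114706 None [[ 9.99999377e-01 -9.24903236e-04 -6.24677107e-04 -4.08324725e-01]
 [ 1.07348510e-03  9.50232972e-01  3.11538356e-01 -7.95399090e+01]
 [ 3.05445950e-04 -3.11538833e-01  9.50233373e-01 -1.18119846e+02]
 [ 0.00000000e+00  0.00000000e+00  0.00000000e+00  1.00000000e+00]]
```

View pics/scene0.png

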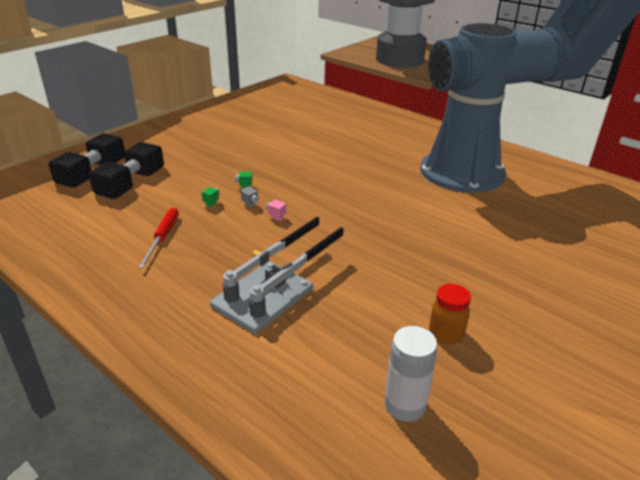

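View pics/top0.png

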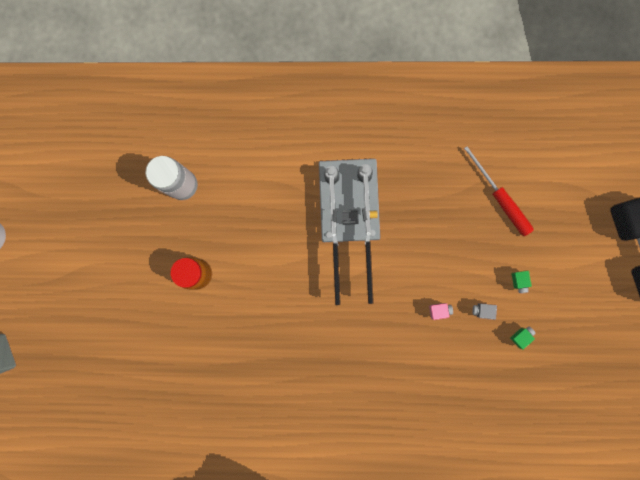

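View pics/wrist0.png

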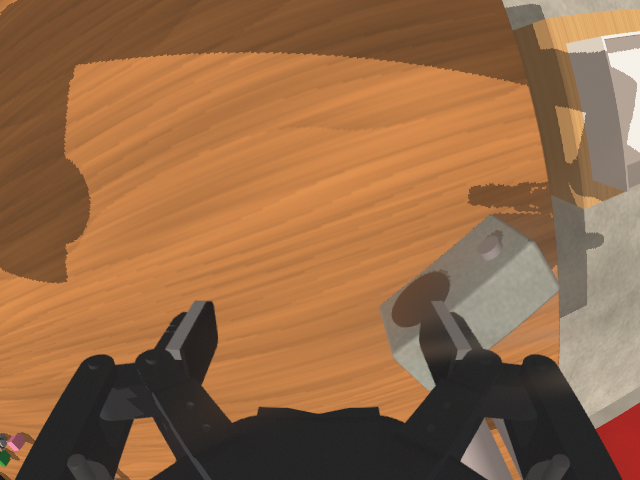

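```bash
cat > h.py <<'E'
import numpy as np, cv2
from station import ctrl
from scipy.spatial.transform import Rotation as R
def W(p,at):
    return (p["world_from_camera"]@np.append(at,1))[:3]
def px(p,P):
    T=np.linalg.inv(p["world_from_camera"]); c=(T@np.append(P,1))[:3]
    return np.array([p["fx"]*c[0]/c[2]+p["cx"],p["fy"]*c[1]/c[2]+p["cy"]])
def ray(p,u,v,z):
    d=p["world_from_camera"][:3,:3]@np.array([(u-p["cx"])/p["fx"],(v-p["cy"])/p["fy"],1]); o=p["world_from_camera"][:3,3]
    return o+d*(z-o[2])/d[2]
def wpose():
    s=ctrl.state(); T=np.eye(4); T[:3,:3]=R.from_euler('xyz',s["tool_rot"]).as_matrix(); T[:3,3]=s["eef_pos"]; return T
def wcap():
    T=wpose(); p=ctrl.capture("wrist"); p["world_from_camera"]=T@p["mount"]; return p
def wpx(p,P):
    c=(np.linalg.inv(p["world_from_camera"])@np.append(P,1))[:3]
    th=np.arctan2(np.hypot(c[0],c[1]),c[2]); k=th*p["fx"]/np.hypot(c[0],c[1]); return np.array([c[0]*k+p["cx"],c[1]*k+p["cy"]])
def wray(p,u,v,z):
    x=(u-p["cx"])/p["fx"];y=(v-p["cy"])/p["fy"];r=np.hypot(x,y)
    d=p["world_from_camera"][:3,:3]@np.array([np.sin(r)*x/r,np.sin(r)*y/r,np.cos(r)]);o=p["world_from_camera"][:3,3]
    return o+d*(z-o[2])/d[2]
E
python3 - <<'E'
from h import *
np.set_printoptions(precision=1,suppress=True)
for n in ["top","scene"]:
    p=ctrl.capture(n)
    for t in ["catch","catch_body","press","slot","jaws","handle_left_grip","handle_right_grip","jar","can","driver"]:
        print(n,t,[(round(d["conf"],2),W(p,d["at"])) for d in ctrl.spot_point(p,t)][:6])
    if n=="top":
        cv2.imwrite("pics/topcrop.png",cv2.resize(p["color"][150:370,300:560],None,fx=3,fy=2.7,interpolation=cv2.INTER_CUBIC))
print(ctrl.state()["time"])
E
```

```text
top catch [(0.8, array([ 465.5, -187.7,   -1. ])), (0.74, array([ 528.1, -335.1,   -0.1])), (0.72, array([ 423.4, -342.6,   -0.2])), (0.61, array([ 471.5, -276.8,    3.5]))]
top catch_body [(0.82, array([ 421.2, -339.7,   24.4])), (0.68, array([ 470.7, -275.5,   21.4])), (0.64, array([ 525.6, -342.6,   22.4])), (0.56, array([ 468.8, -191. ,   25.1])), (0.32, array([644.6, -26.5,  57.4]))]
top press [(0.85, array([607.7, -22.7,   1. ]))]
top slot [(0.87, array([636.2, -22.6,  31.3])), (0.54, array([ 466.9, -276.6,   21.2])), (0.48, array([532. , 269.6,  -2.6]))]
top jaws [(0.63, array([643.4, -26.1,  58.2]))]
top handle_left_grip [(0.82, array([513.4,   2.8,  59.6]))]
top handle_right_grip [(0.78, array([522.6, -58.6,  54.8]))]
top jar [(0.89, array([532.3, 266.9,  -1.4]))]
top can [(0.6, array([705.2, 300.2,   1.5]))]
top driver [(0.95, array([ 695.3, -301.5,    3.5]))]
scene catch [(0.73, array([ 529.4, -340.1,   -2.6])), (0.62, array([ 419.8, -336.2,   -0.3])), (0.59, array([ 467.3, -267.1,   -0.5])), (0.51, array([ 469. , -182.8,   -0.9]))]
scene catch_body [(0.79, array([ 466.1, -189.8,   23.9])), (0.7, array([ 526.5, -335.1,   24. ])), (0.6, array([ 469.7, -275.6,   25.4])), (0.57, array([ 424.4, -336.4,   27.4]))]
scene press [(0.64, array([607.8, -23. ,   3.7]))]
scene slot [(0.91, array([637.3, -20.8,  34.2]))]
scene jaws [(0.9, array([642.8, -23.8,  55.7]))]
scene handle_left_grip [(0.92, array([517.6,  -2.2,  59.1]))]
scene handle_right_grip [(0.69, array([522.8, -58.2,  55.6])), (0.4, array([705.6, 298. ,   2.4]))]
scene jar [(0.68, array([532.9, 268.6,   1. ]))]
scene can [(0.83, array([704.7, 299.9,   3.1])), (0.23, array([ 470.6, -274.2,   25.3]))]
scene driver [(0.92, array([ 689.2, -298. ,   -1.9])), (0.64, array([ 469.4, -275.9,   22.8]))]
1.25
```

View pics/topcrop.png

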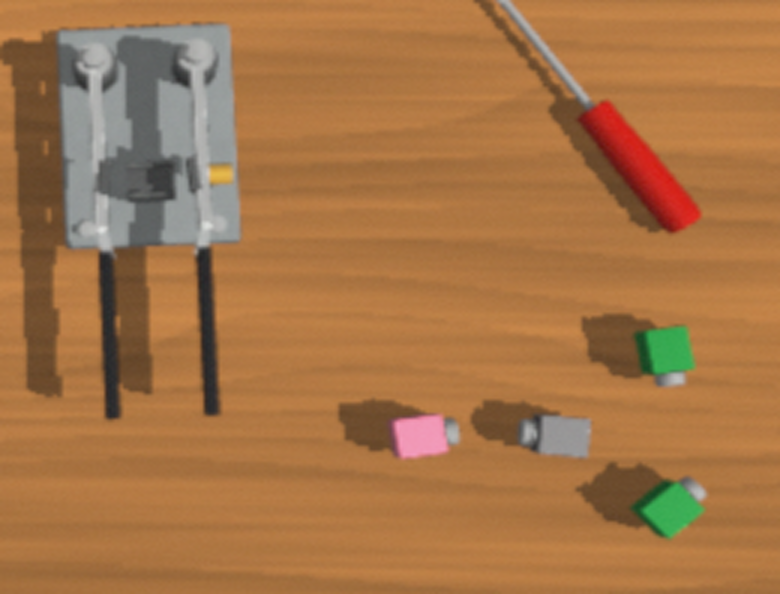

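```bash
cat >> h.py <<'E'
def plan(way,start=None):
    """way: list of (x,y,z,yaw_deg,nrows). prints rows"""
    if start is None:
        s=ctrl.state(); start=(*s["eef_pos"],np.degrees(s["tool_rot"][2]))
    c=np.array(start,float); L=[];A=[]
    for x,y,z,yw,n in way:
        t=np.array([x,y,z,yw],float); d=(t-c)/n
        for i in range(n):
            Rm=R.from_euler('xyz',[180,0,c[3]],degrees=True)
            sh=np.round(Rm.inv().apply(d[:3])/1000,4); an=round(-d[3],2)
            L.append([float(v)+0 for v in sh]);A.append([0,0,an])
            c[:3]+=Rm.apply(sh)*1000; c[3]-=an
    print("n",len(L),"max",np.abs(L).max(),np.abs(A).max());print(str(L).replace(' ',''));print(str(A).replace(' ',''));print("end",c)
E
python3 - <<'E'
from h import *
np.set_printoptions(precision=1,suppress=True)
p=ctrl.capture("top")
# base fit
img=[(319.3,161.9),(376.7,159.3),(380,238.9),(322.7,241.5)]
P=np.array([ray(p,u,v,14)[:2] for u,v in img]); print(P)
B=np.array([[142,55],[142,-55],[-12,-55],[-12,55]])
mu=P.mean(0);mb=B.mean(0);U,S,V=np.linalg.svd((B-mb).T@(P-mu));Rm=(U@V).T
yaw=np.arctan2(Rm[1,0],Rm[0,0]);print("yaw",np.degrees(yaw),"origin",mu-Rm@mb,"slot",mu-Rm@mb+Rm@[30,0])
# catch mask
g=p["color"].astype(int)
for d in ctrl.regions_of(p,"catch"):
    m=d["pixels"]; col=g[m].mean(0); v,u=np.nonzero(m); r=cv2.minAreaRect(np.c_[u,v].astype(np.float32)); print(d["conf"],col,r,ray(p,u.mean(),v.mean(),36)[:2])
plan([(350,480,250,50,4),(470,150,250,15,6),(470,-195,220,0,7)])
E
```

```text
[[746.8  34.5]
 [752.3 -74.5]
 [600.6 -81.5]
 [594.7  26.1]]
yaw 2.9340033106215966 origin [608.7 -27.2] slot [638.7 -25.7]
0.85 [133.8 135.9 139.8] ((484.4461975097656, 310.4307861328125), (23.814666748046875, 14.388028144836426), 7.125016689300537) [ 470.5 -270.1]
0.85 [ 80.8 146.   73.9] ((521.719970703125, 281.9599914550781), (22.539567947387695, 17.8885440826416), 79.69515228271484) [ 524.4 -336.7]
0.71 [ 78.7 143.9  68.3] ((523.393798828125, 336.0929260253906), (18.532201766967773, 22.483230590820312), 48.8140754699707) [ 424.5 -337.4]
0.7 [156.4 137.8 211.5] ((440.949951171875, 310.6499938964844), (15.414929389953613, 23.193103790283203), 81.8698959350586) [ 468.9 -190.1]
n 17 max 0.0585 5.83
[[-0.014,0.0427,0.0016],[-0.0101,0.0437,0.0016],[-0.0061,0.0445,0.0016],[-0.0021,0.0448,0.0016],[-0.0293,0.0507,0.0],[-0.024,0.0534,0.0],[-0.0184,0.0555,0.0],[-0.0127,0.0571,0.0],[-0.0068,0.0581,0.0],[-0.0009,0.0585,0.0],[-0.0128,0.0476,0.0043],[-0.011,0.0481,0.0043],[-0.0092,0.0484,0.0043],[-0.0074,0.0487,0.0043],[-0.0055,0.049,0.0043],[-0.0037,0.0492,0.0043],[-0.0019,0.0493,0.0043]]
[[0,0,np.float64(5.15)],[0,0,np.float64(5.15)],[0,0,np.float64(5.15)],[0,0,np.float64(5.15)],[0,0,np.float64(5.83)],[0,0,np.float64(5.83)],[0,0,np.float64(5.83)],[0,0,np.float64(5.83)],[0,0,np.float64(5.83)],[0,0,np.float64(5.83)],[0,0,np.float64(2.14)],[0,0,np.float64(2.14)],[0,0,np.float64(2.14)],[0,0,np.float64(2.14)],[0,0,np.float64(2.14)],[0,0,np.float64(2.14)],[0,0,np.float64(2.14)]]
end [ 469.8 -195.1  219.8    0. ]
```

Call:
{"method": "send_rows", "body": {
  "linear": [
    [-0.014,0.043,0.002],
    [-0.01,0.044,0.002],
    [-0.006,0.0445,0.001],
    [-0.002,0.045,0.001],
    [-0.029,0.051,0],
    [-0.024,0.0535,0],
    [-0.0185,0.0555,0],
    [-0.0125,0.057,0],
    [-0.007,0.058,0],
    [-0.001,0.0585,0],
    [-0.013,0.0475,0.004],
    [-0.011,0.048,0.004],
    [-0.009,0.0485,0.004],
    [-0.0075,0.0485,0.004],
    [-0.0055,0.049,0.004],
    [-0.0035,0.049,0.004],
    [-0.002,0.0495,0.004],
    [0,0.05,0.01],
    [0,0.02,0.01],
    [0,0,0]
  ],
  "angular": [
    [0,0,5.15],
    [0,0,5.15],
    [0,0,5.15],
    [0,0,5.15],
    [0,0,5.83],
    [0,0,5.83],
    [0,0,5.83],
    [0,0,5.83],
    [0,0,5.83],
    [0,0,5.83],
    [0,0,2.14],
    [0,0,2.14],
    [0,0,2.14],
    [0,0,2.14],
    [0,0,2.14],
    [0,0,2.14],
    [0,0,2.14],
    [0,0,0],
    [0,0,0],
    [0,0,0]
  ],
  "hand": [100,100,100,100,100,100,100,100,100,100,100,100,100,100,100,100,100,100,100,100]
}}

```text
time: 3.85
eef_pos: [470.3, -265.1, 201.4]
tool_rot: [-3.14, 0.002, -0.002]
wrist_force: [-0.4, 1.1, 0.3]
gripper_width: 85.5
```

```bash
python3 - <<'E'
from h import *
np.set_printoptions(precision=1,suppress=True)
p=wcap(); cv2.imwrite("pics/w1.png",p["color"]); s=ctrl.state(); print(s["time"],s["eef_pos"],s["tool_rot"],s["qvel"].round(3) if hasattr(s["qvel"],'round') else s["qvel"])
for t in ["catch","catch_body"]: print(t,[(round(d["conf"],2),W(p,d["at"])) for d in ctrl.spot_point(p,t)])
E
```

```text
3.9 [ 470.3 -263.8  201.8] [-3.1  0.  -0. ] [ 0. -0.  0. -0.  0. -0.]
catch [(0.94, array([ 469.5, -273.5,   -0.9])), (0.68, array([ 422.7, -333.4,   -1.9])), (0.65, array([ 465.7, -186.9,    3.1])), (0.57, array([ 528. , -338. ,    1.5]))]
catch_body [(0.94, array([ 468.4, -186.1,   23.6])), (0.86, array([ 467.1, -273.1,   20.3])), (0.86, array([ 420.1, -335. ,   24.8])), (0.85, array([ 523. , -338.3,   25.9]))]
```

View pics/w1.png

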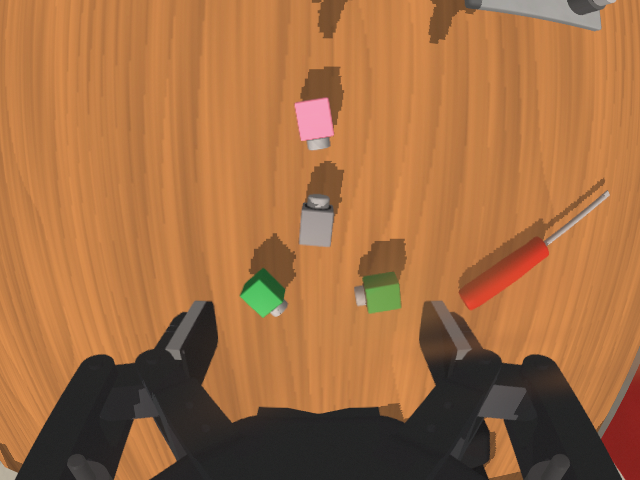

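```bash
python3 - <<'E'
from h import *
im=cv2.imread("pics/w1.png"); cv2.imwrite("pics/w1c.png",cv2.resize(im[185:255,280:360],None,fx=8,fy=8,interpolation=cv2.INTER_CUBIC))
E
```

```text
(no output)
```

View pics/w1c.png

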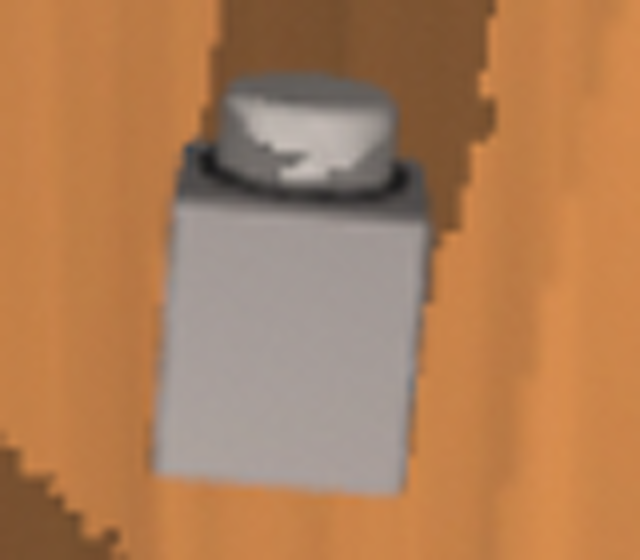

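```bash
python3 - <<'E'
from h import *
np.set_printoptions(precision=1,suppress=True)
p=wcap(); print(ctrl.state()["eef_pos"])
c=[(175,207),(428,222),(404,492),(155,473)]
P=np.array([wray(p,280+u/8,185+v/8,36)[:2] for u,v in c]);print(P)
B=np.array([[-13,15],[13,15],[13,-15],[-13,-15]])
mu=P.mean(0);U,S,V=np.linalg.svd(B.T@(P-mu));Rm=(U@V).T
print("yaw",np.degrees(np.arctan2(Rm[1,0],Rm[0,0])),mu)
T=wpose()
print(wpx(p,(T@[0,0,25,1])[:3]))
E
```

```text
[ 470.8 -263.   202.6]
[[ 457.8 -257.6]
 [ 482.9 -259.1]
 [ 480.8 -287.5]
 [ 455.5 -285.5]]
yaw -4.297351053669393 [ 469.2 -272.4]
[318.2 304.5]
```

Call:
{"method": "send_rows", "body": {
  "linear": [
    [-0.001,0.009,0],
    [0,0,0.03],
    [0,0,0.04],
    [0,0,0.04],
    [0,0,0.03],
    [0,0,0],
    [0,0,0]
  ],
  "angular": [
    [0,0,4.2],
    [0,0,0],
    [0,0,0],
    [0,0,0],
    [0,0,0],
    [0,0,0],
    [0,0,0]
  ],
  "hand": [100,100,100,100,100,100,100]
}}

```text
time: 4.92
eef_pos: [470.7, -273.5, 63.5]
tool_rot: [3.141, -0.001, -0.072]
wrist_force: [0.0, 0.6, -1.1]
gripper_width: 85.2
```

```bash
python3 - <<'E'
from h import *
np.set_printoptions(precision=1,suppress=True)
p=wcap(); cv2.imwrite("pics/w2.png",p["color"]); s=ctrl.state(); print(s["time"],s["eef_pos"],s["tool_rot"])
for t in ["catch","catch_body"]: print(t,[(round(d["conf"],2),W(p,d["at"])) for d in ctrl.spot_point(p,t)][:2])
for i in range(4): ctrl.capture("wrist"); print(ctrl.state()["eef_pos"])
E
```

```text
4.975 [ 470.9 -273.9   63.9] [ 3.1 -0.  -0.1]
catch [(0.9, array([ 468. , -273.7,    4.7])), (0.69, array([ 470.1, -185.9,   -1.2]))]
catch_body [(0.98, array([ 419. , -334. ,   25.6])), (0.96, array([ 521. , -338.9,   23.5]))]
[ 470.7 -274.3   63.8]
[ 470.5 -274.2   63.6]
[ 470.3 -274.1   63.4]
[ 470.2 -274.1   63.1]
```

View pics/w2.png

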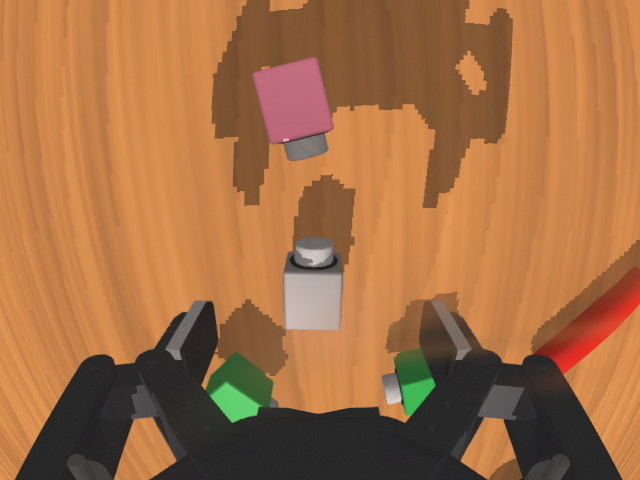

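```bash
python3 - <<'E'
from h import *
np.set_printoptions(precision=1,suppress=True)
p=wcap()
for uv in [(285,277),(342,277),(341,329),(286,329)]: print(wray(p,*uv,36))
E
```

```text
[ 457.1 -260.9   36. ]
[ 481.5 -262.7   36. ]
[ 479.9 -289.3   36. ]
[ 454.6 -287.5   36. ]
```

Call:
{"method": "send_rows", "body": {
  "linear": [
    [-0.002,0.001,0],
    [0,0,0.012],
    [0,0,0.012],
    [0,0,0.008],
    [0,0,0],
    [0,0,0],
    [0,0,0],
    [0,0,0],
    [0,0,0],
    [0,0,0]
  ],
  "angular": [
    [0,0,0],
    [0,0,0],
    [0,0,0],
    [0,0,0],
    [0,0,0],
    [0,0,0],
    [0,0,0],
    [0,0,0],
    [0,0,0],
    [0,0,0]
  ],
  "hand": [100,100,100,100,60,40,20,20,20,20],
  "newtons": 30
}}

```text
time: 6.58
eef_pos: [468.1, -274.9, 30.8]
tool_rot: [3.141, -0.001, -0.073]
wrist_force: [0.1, -0.2, 3.8]
gripper_width: 25.8
```

```bash
python3 - <<'E'
from h import *
p=wcap(); cv2.imwrite("pics/w3.png",p["color"]); s=ctrl.state(); print(s["time"],s["eef_pos"],s["tool_rot"],s["gripper_width"],s["wrist_force"])
E
```

```text
6.625 [ 468.11307391 -274.92407078   30.75658832] [ 3.14094305e+00 -8.46134019e-04 -7.28117489e-02] 25.447848830403995 [-1.03577049 -0.01196091  3.99587904]
```

View pics/w3.png

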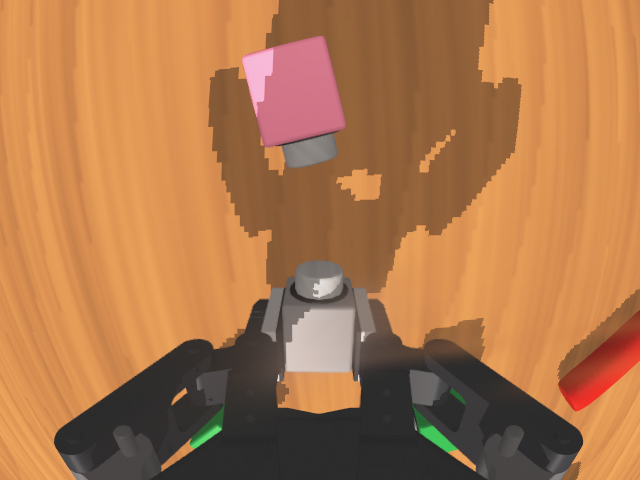

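```bash
python3 - <<'E'
from h import *
plan([(468.1,-274.9,180,-4.2,4),(638,-18,180,3,8)])
E
```

```text
n 12 max 0.0373 0.9
[[0.0,0.0,-0.0373],[0.0,0.0,-0.0373],[0.0,0.0,-0.0373],[0.0,0.0,-0.0373],[0.0188,-0.0336,0.0],[0.0193,-0.0333,0.0],[0.0199,-0.033,0.0],[0.0204,-0.0327,0.0],[0.0209,-0.0323,0.0],[0.0214,-0.032,0.0],[0.0219,-0.0317,0.0],[0.0224,-0.0313,0.0]]
[[0,0,np.float64(0.01)],[0,0,np.float64(0.01)],[0,0,np.float64(0.01)],[0,0,np.float64(0.01)],[0,0,np.float64(-0.9)],[0,0,np.float64(-0.9)],[0,0,np.float64(-0.9)],[0,0,np.float64(-0.9)],[0,0,np.float64(-0.9)],[0,0,np.float64(-0.9)],[0,0,np.float64(-0.9)],[0,0,np.float64(-0.9)]]
end [638.01323596 -17.9574117  179.95658832   2.98819409]
```

Call:
{"method": "send_rows", "body": {
  "linear": [
    [0,0,-0.025],
    [0,0,-0.0415],
    [0,0,-0.0415],
    [0,0,-0.0415],
    [0.019,-0.0335,0],
    [0.0195,-0.0335,0],
    [0.02,-0.033,0],
    [0.0205,-0.0325,0],
    [0.021,-0.0325,0],
    [0.0215,-0.032,0],
    [0.022,-0.0315,0],
    [0.022,-0.0315,0],
    [0,0,0],
    [0,0,0]
  ],
  "angular": [
    [0,0,0],
    [0,0,0],
    [0,0,0],
    [0,0,0],
    [0,0,-0.9],
    [0,0,-0.9],
    [0,0,-0.9],
    [0,0,-0.9],
    [0,0,-0.9],
    [0,0,-0.9],
    [0,0,-0.9],
    [0,0,-0.9],
    [0,0,0],
    [0,0,0]
  ],
  "hand": [20,20,20,20,20,20,20,20,20,20,20,20,20,20]
}}

```text
time: 8.38
eef_pos: [637.1, -17.6, 179.1]
tool_rot: [-3.142, 0.002, 0.053]
wrist_force: [0.2, -0.4, -1.6]
gripper_width: 25.5
```

```bash
python3 - <<'E'
from h import *
np.set_printoptions(precision=1,suppress=True)
p=wcap(); cv2.imwrite("pics/w4.png",p["color"]); s=ctrl.state(); print(s["time"],s["eef_pos"],s["tool_rot"],s["gripper_width"])
for t in ["press","slot","jaws","handle_left_grip","handle_right_grip","catch","catch_body"]: print(t,[(round(d["conf"],2),W(p,d["at"])) for d in ctrl.spot_point(p,t)][:2])
E
```

```text
8.425 [637.1 -18.1 179.2] [-3.1  0.   0.1] 25.54264854857588
press [(0.98, array([608.9, -27.5,   1.2]))]
slot [(0.68, array([639.1, -22.2,  33.1]))]
jaws [(0.56, array([637.7, -18.5,  61.9]))]
handle_left_grip [(0.85, array([516.9,   4.3,  55.9]))]
handle_right_grip [(0.86, array([521.9, -61.4,  53.2]))]
catch [(0.82, array([634.2, -17.3, 149.3])), (0.75, array([ 465.7, -186. ,   -1.5]))]
catch_body [(0.7, array([ 466.3, -189.4,   23.5]))]
```

View pics/w4.png

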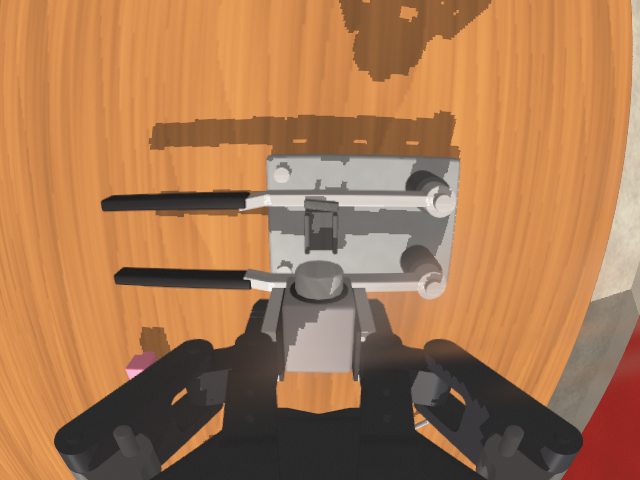

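```bash
cat >> h.py <<'E'
def overlay(p,img,x0,y0,k,origin,yaw,fn=wpx):
    c,s=np.cos(yaw),np.sin(yaw)
    def pt(x,y,z):
        q=fn(p,[origin[0]+c*x-s*y,origin[1]+s*x+c*y,z]); return tuple(int(round(v)) for v in ((q-[x0,y0]+0.5)*k-0.5))
    def poly(P,col):
        cv2.polylines(img,[np.array([pt(*q) for q in P])],True,col,1)
    poly([(-12,-55,14),(142,-55,14),(142,55,14),(-12,55,14)],(0,0,255))
    for a,b in [(18,21.5),(38.5,42)]: poly([(a,-15,41),(b,-15,41),(b,15,41),(a,15,41)],(0,255,0))
    poly([(21.5,-15,32),(38.5,-15,32),(38.5,15,32),(21.5,15,32)],(255,255,0))
    for sg in (1,-1):
        cv2.circle(img,pt(110,sg*31,69),4,(255,0,255),1)
        poly([(-131,sg*34,64),(-19,sg*34,64),(-19,sg*25,64),(-131,sg*25,64)],(255,0,0))
    return img
E
python3 - <<'E'
from h import *
im=cv2.imread("pics/w4.png")
cv2.imwrite("pics/w4c.png",cv2.resize(im[180:290,260:360],None,fx=7,fy=5.4,interpolation=cv2.INTER_CUBIC))
p=wcap(); p0=p["color"]
k=2; im=cv2.resize(im,None,fx=k,fy=k,interpolation=cv2.INTER_CUBIC)
o=overlay(p,im,0,0,k,(608.8,-27.3),np.radians(2.93))
cv2.imwrite("pics/w4o.png",o[250:630,180:960])
print(ctrl.state()["eef_pos"])
E
```

```text
[637.93897165 -17.98103361 179.91029899]
```

View pics/w4c.png

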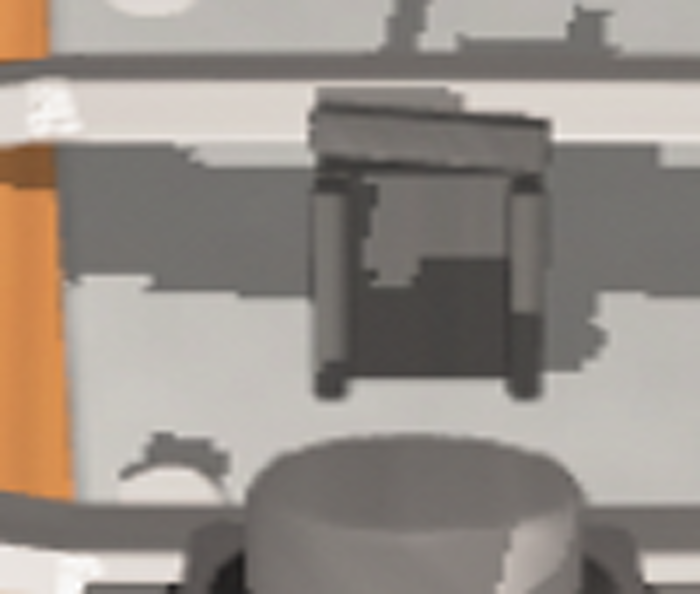

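View pics/w4o.png

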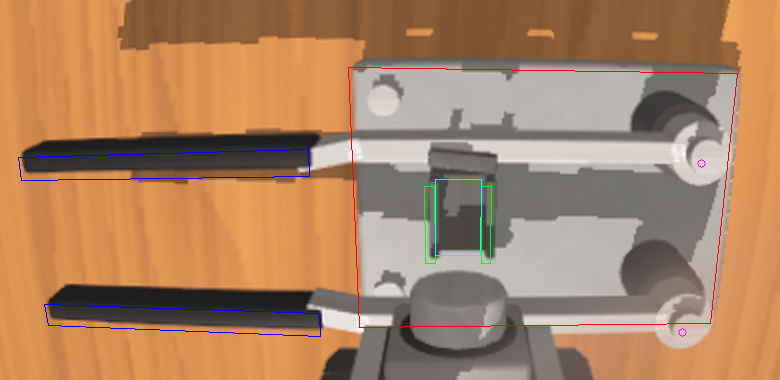

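```bash
python3 - <<'E'
from h import *
np.set_printoptions(precision=1,suppress=True)
p=wcap(); T=wpose(); print(T[:3,3],ctrl.state()["tool_rot"])
for uv in [(306.8,252),(335,252),(306.8,216),(335,216)]:
    P=wray(p,*uv,41); print(P,(np.linalg.inv(T)@np.append(P,1))[:3])
E
```

```text
[637.9 -17.8 179.9] [ 3.1 -0.   0.1]
[630.7 -37.5  41. ] [ -8.3  19.3 138.9]
[651.6 -36.5  41. ] [ 12.6  19.3 138.9]
[629.6  -9.9  41. ] [ -8.   -8.4 138.9]
[649.8  -8.9  41. ] [ 12.3  -8.3 138.9]
```

Call:
{"method": "send_rows", "body": {
  "linear": [
    [0.001,0.021,0.02],
    [0,0.021,0.023],
    [0,0,0.025],
    [0,0,0],
    [0,0,0]
  ],
  "angular": [
    [0,0,0],
    [0,0,0],
    [0,0,0],
    [0,0,0],
    [0,0,0]
  ],
  "hand": [20,20,20,20,20]
}}

```text
time: 9.5
eef_pos: [641.4, -60.0, 111.7]
tool_rot: [3.141, -0.0, 0.053]
wrist_force: [0.0, -0.6, -1.2]
gripper_width: 25.4
```

```bash
python3 - <<'E'
from h import *
np.set_printoptions(precision=2,suppress=True)
p=wcap(); im=p["color"]; cv2.imwrite("pics/w5.png",im); s=ctrl.state(); print(s["time"],s["eef_pos"],s["tool_rot"],s["gripper_width"])
for t in ["slot","jaws","press"]: print(t,[(round(d["conf"],2),W(p,d["at"])) for d in ctrl.spot_point(p,t)][:2])
E
```

```text
9.55 [641.82 -59.85 112.32] [ 3.14 -0.    0.05] 25.38908265159698
slot [(0.68, array([634.82, -22.48,  32.27]))]
jaws [(0.79, array([637.96, -19.41,  62.26])), (0.74, array([612.14, -25.3 ,  -0.35]))]
press [(0.88, array([608.72, -26.99,  -0.17]))]
```

View pics/w5.png

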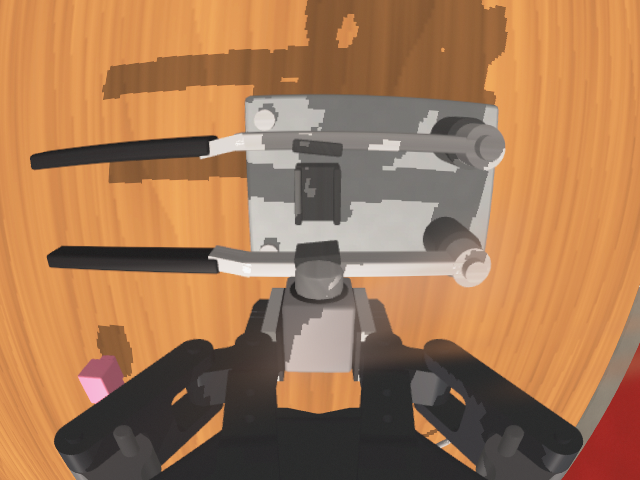

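```bash
python3 - <<'E'
from h import *
im=cv2.imread("pics/w5.png")
cv2.imwrite("pics/w5c.png",cv2.resize(im[125:275,265:375],None,fx=5,fy=4,interpolation=cv2.INTER_CUBIC)*1)
a=cv2.resize(im[125:275,265:375],None,fx=5,fy=4,interpolation=cv2.INTER_CUBIC)
cv2.imwrite("pics/w5g.png",np.clip(255*(a/255.)**0.55,0,255).astype(np.uint8))
E
```

```text
(no output)
```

View pics/w5g.png

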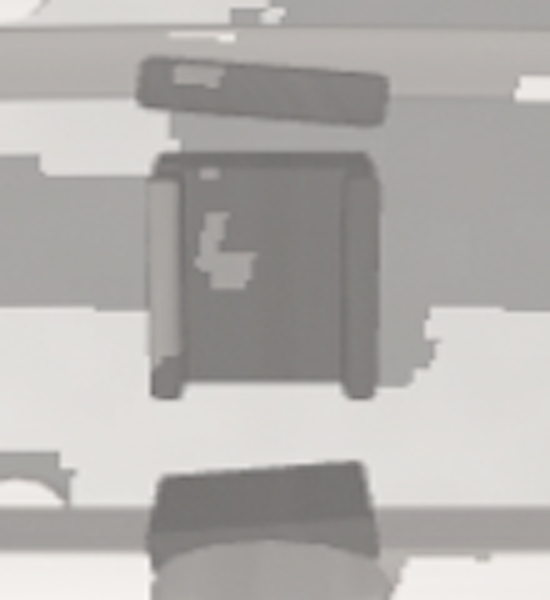

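```bash
python3 - <<'E'
from h import *
np.set_printoptions(precision=1,suppress=True)
p=wcap(); T=wpose(); print(T[:3,3],ctrl.state()["tool_rot"])
def f(n,u,v,z):
    P=wray(p,u,v,z); print(n,P,"tool",(np.linalg.inv(T)@np.append(P,1))[:3])
for n,u,v,z in [("L out",295.,200,41),("R out",340.8,200,41),("L in",301.4,200,41),("R in",333.6,200,41),("+y end",317,170,41),("-y end",317,224.5,41),("padL",318,153.5,66),("padR top",318,258,66),("padR bot",318,242,44),("base L",246,180,14),("base R",494,180,14),
 ("catch TL",284,306,T[2,3]-30.8+36),("catch TR",354,306,T[2,3]-30.8+36),("catch BL",287,372,T[2,3]-30.8+36),("catch BR",352,372,T[2,3]-30.8+36)]: f(n,u,v,z)
E
```

```text
[641.8 -59.4 112.8] [ 3.1 -0.   0.1]
L out [628.2 -24.5  41. ] tool [-11.8 -35.6  71.8]
R out [652.2 -23.2  41. ] tool [ 12.2 -35.6  71.8]
L in [631.6 -24.3  41. ] tool [ -8.4 -35.6  71.8]
R in [648.5 -23.4  41. ] tool [  8.4 -35.6  71.8]
+y end [638.9  -8.   41. ] tool [ -0.2 -51.5  71.8]
-y end [640.5 -37.3  41. ] tool [ -0.3 -22.2  71.8]
padL [638.8   3.1  66. ] tool [  0.3 -62.6  46.8]
padR top [641.4 -46.4  66. ] tool [  0.2 -13.   46.8]
padR bot [641.4 -46.1  44. ] tool [  0.2 -13.3  68.8]
base L [597.  -19.8  14. ] tool [-42.7 -42.   98.7]
base R [752.   -9.5  14. ] tool [112.5 -44.   99. ]
catch TL [629.4 -44.2 118. ] tool [-11.6 -15.8  -5.2]
catch TR [653.7 -42.9 118. ] tool [ 12.7 -15.8  -5.2]
catch BL [630.8 -73.9 118. ] tool [-11.8  13.9  -5.2]
catch BR [655.8 -72.6 118. ] tool [13.3 14.  -5.2]
```

Call:
{"method": "send_rows", "body": {
  "linear": [
    [-0.0005,-0.017,0],
    [0,-0.0155,0],
    [0,0,0],
    [0,0,0.012],
    [0,0,0.012],
    [0,0,0.008],
    [0,0,0],
    [0,0,0]
  ],
  "angular": [
    [0,0,0],
    [0,0,0],
    [0,0,0],
    [0,0,0],
    [0,0,0],
    [0,0,0],
    [0,0,0],
    [0,0,0]
  ],
  "hand": [20,20,20,20,20,20,20,20]
}}

```text
time: 10.75
eef_pos: [639.2, -27.2, 79.8]
tool_rot: [3.142, -0.0, 0.053]
wrist_force: [0.7, -0.3, -0.1]
gripper_width: 25.2
```

```bash
python3 - <<'E'
from h import *
np.set_printoptions(precision=2,suppress=True)
p=wcap(); im=p["color"]; cv2.imwrite("pics/w6.png",im); s=ctrl.state(); print(s["time"],s["eef_pos"],s["tool_rot"],s["gripper_width"],s["wrist_force"])
E
```

```text
10.8 [639.32 -27.2   80.03] [ 3.14 -0.    0.05] 25.51353457844462 [ 1.01  0.06 -0.2 ]
```

View pics/w6.png

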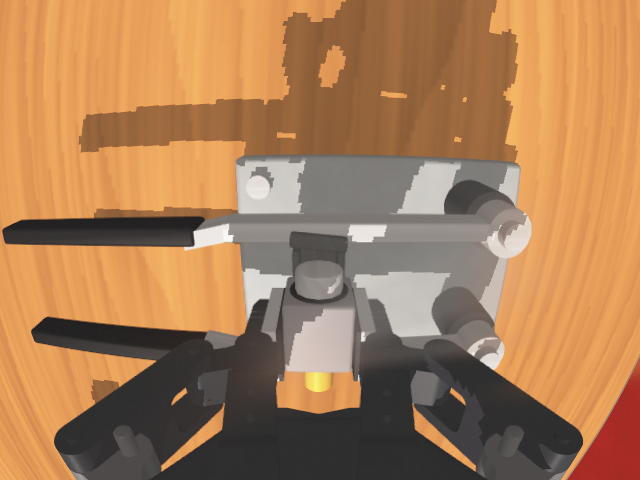

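Call:
{"method": "send_rows", "body": {
  "linear": [
    [0,0,0.004],
    [0,0,0.004],
    [0,0,0.002],
    [0,0,0.002],
    [0,0,0]
  ],
  "angular": [
    [0,0,0],
    [0,0,0],
    [0,0,0],
    [0,0,0],
    [0,0,0]
  ],
  "hand": [20,20,20,20,20]
}}

```text
time: 11.42
eef_pos: [638.9, -26.9, 67.6]
tool_rot: [-3.142, 0.0, 0.053]
wrist_force: [-0.3, -0.0, -1.4]
gripper_width: 25.4
```

Call:
{"method": "send_rows", "body": {
  "linear": [
    [0,0,0.002],
    [0,0,0.001],
    [0,0,0.001],
    [0,0,0]
  ],
  "angular": [
    [0,0,0],
    [0,0,0],
    [0,0,0],
    [0,0,0]
  ],
  "hand": [20,20,20,20]
}}

```text
time: 11.92
eef_pos: [639.0, -27.0, 63.7]
tool_rot: [-3.142, 0.0, 0.053]
wrist_force: [0.1, -1.1, -0.4]
gripper_width: 25.9
```

Call:
{"method": "send_rows", "body": {
  "linear": [
    [0,0,0.001],
    [0,0,0.001],
    [0,0,0]
  ],
  "angular": [
    [0,0,0],
    [0,0,0],
    [0,0,0]
  ],
  "hand": [20,20,20]
}}

```text
time: 12.3
eef_pos: [639.1, -27.0, 62.8]
tool_rot: [3.141, -0.0, 0.053]
wrist_force: [-1.7, 0.7, 5.1]
gripper_width: 25.9
```

Call:
{"method": "send_rows", "body": {
  "linear": [
    [0,0,0],
    [0,0,0],
    [0,0,0],
    [0,0,0],
    [0,0,0]
  ],
  "angular": [
    [0,0,0],
    [0,0,0],
    [0,0,0],
    [0,0,0],
    [0,0,0]
  ],
  "hand": [34,38,44,50,50]
}}

```text
time: 12.92
eef_pos: [639.0, -27.0, 61.7]
tool_rot: [-3.142, 0.0, 0.053]
wrist_force: [-0.3, 0.3, 0.4]
gripper_width: 42.6
```

```bash
python3 - <<'E'
from h import *
np.set_printoptions(precision=2,suppress=True)
p=wcap(); im=p["color"]; cv2.imwrite("pics/w7.png",im); s=ctrl.state(); print(s["time"],s["eef_pos"],s["tool_rot"],s["gripper_width"],s["wrist_force"])
q=ctrl.capture("scene")
for n,p in (("w",p),("s",q)):
  for t in ["catch","slot"]: print(n,t,[(round(d["conf"],2),W(p,d["at"])) for d in ctrl.spot_point(p,t)][:4])
cv2.imwrite("pics/s7.png",cv2.resize(q["color"][210:330,190:350],None,fx=5,fy=5,interpolation=cv2.INTER_CUBIC))
E
```

```text
12.975 [639.03 -26.99  61.76] [-3.14  0.    0.05] 42.61777365322364 [-0.04  0.3  -0.01]
w catch [(0.76, array([640.62, -25.17,  30.71]))]
w slot []
s catch [(0.79, array([638.61, -20.91,  30.74])), (0.7, array([ 419.28, -338.81,   -0.26])), (0.64, array([ 531.97, -342.57,   -1.11]))]
s slot [(0.7, array([636.98, -24.72,  37.14]))]
```

View pics/w7.png

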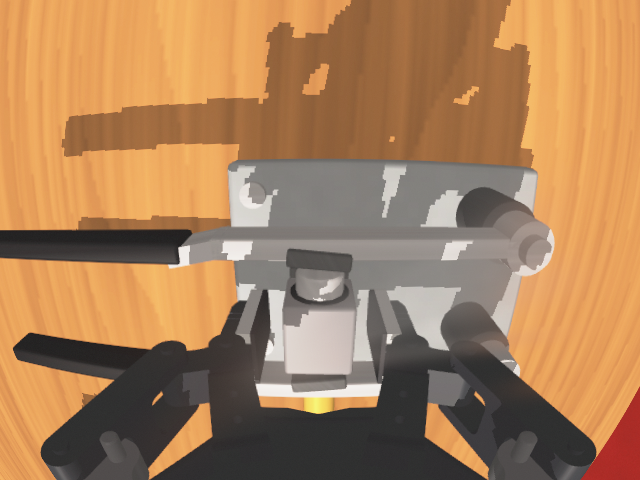

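View pics/s7.png

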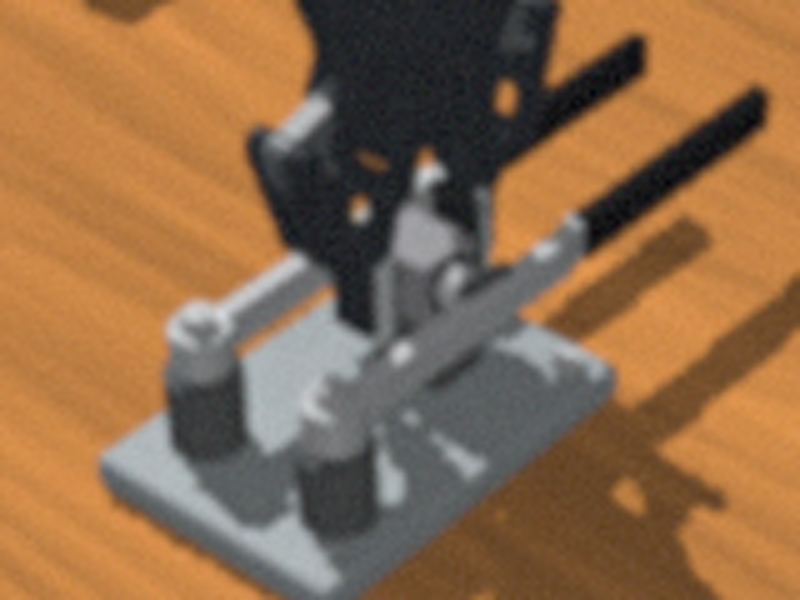

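```bash
python3 - <<'E'
from h import *
s=ctrl.state();x,y,z=s["eef_pos"]
plan([(x,y,150,3.03,4),(573.6,-26.2,150,-87,9)])
E
```

```text
n 13 max 0.022 10.0
[[0.0,0.0,-0.022],[0.0,0.0,-0.022],[0.0,0.0,-0.022],[0.0,0.0,-0.022],[-0.0073,-0.0005,0.0],[-0.0072,0.0008,0.0],[-0.007,0.002,0.0],[-0.0065,0.0032,0.0],[-0.0059,0.0043,0.0],[-0.005,0.0053,0.0],[-0.004,0.006,0.0],[-0.0029,0.0067,0.0],[-0.0017,0.0071,0.0]]
[[0,0,np.float64(-0.0)],[0,0,np.float64(-0.0)],[0,0,np.float64(-0.0)],[0,0,np.float64(-0.0)],[0,0,np.float64(10.0)],[0,0,np.float64(10.0)],[0,0,np.float64(10.0)],[0,0,np.float64(10.0)],[0,0,np.float64(10.0)],[0,0,np.float64(10.0)],[0,0,np.float64(10.0)],[0,0,np.float64(10.0)],[0,0,np.float64(10.0)]]
end [573.57658254 -26.25164442 149.82521401 -86.97080255]
```

Call:
{"method": "send_rows", "body": {
  "linear": [
    [0,0,-0.01],
    [0,0,-0.025],
    [0,0,-0.03],
    [0,0,-0.023],
    [-0.0075,-0.0005,0],
    [-0.007,0.001,0],
    [-0.007,0.002,0],
    [-0.0065,0.003,0],
    [-0.006,0.0045,0],
    [-0.005,0.0055,0],
    [-0.004,0.006,0],
    [-0.003,0.0065,0],
    [-0.0015,0.007,0],
    [0,0,0],
    [0,0,0]
  ],
  "angular": [
    [0,0,0],
    [0,0,0],
    [0,0,0],
    [0,0,0],
    [0,0,10],
    [0,0,10],
    [0,0,10],
    [0,0,10],
    [0,0,10],
    [0,0,10],
    [0,0,10],
    [0,0,10],
    [0,0,10],
    [0,0,0],
    [0,0,0]
  ],
  "hand": [50,50,50,70,100,100,100,100,100,100,100,100,100,100,100],
  "newtons": 20
}}

```text
time: 15.1
eef_pos: [574.1, -26.6, 150.3]
tool_rot: [-3.14, -0.0, -1.516]
wrist_force: [-0.2, 0.3, -0.9]
gripper_width: 84.9
```

```bash
python3 - <<'E'
from h import *
np.set_printoptions(precision=2,suppress=True)
p=wcap(); im=p["color"]; cv2.imwrite("pics/w8.png",im); s=ctrl.state(); print(s["time"],s["eef_pos"],s["tool_rot"],s["gripper_width"],s["wrist_force"])
for t in ["catch","catch_body","handle_left_grip","handle_right_grip"]: print(t,[(round(d["conf"],2),W(p,d["at"])) for d in ctrl.spot_point(p,t)][:4])
E
```

```text
15.15 [574.11 -26.63 150.18] [-3.14 -0.   -1.52] 85.22898007281002 [0.2  0.3  0.56]
catch [(0.97, array([ 422.3 , -335.59,   -1.01])), (0.87, array([ 465.17, -182.84,    1.69])), (0.73, array([640.52, -25.19,  30.92])), (0.58, array([ 527.16, -338.41,    1.95]))]
catch_body [(0.81, array([ 526.17, -338.15,   25.09])), (0.71, array([ 468.13, -186.07,   20.87])), (0.6, array([640.16, -25.19,  55.65]))]
handle_left_grip [(0.69, array([521.25,   3.01,  53.54]))]
handle_right_grip [(0.7, array([517.06, -58.91,  54.99]))]
```

View pics/w8.png

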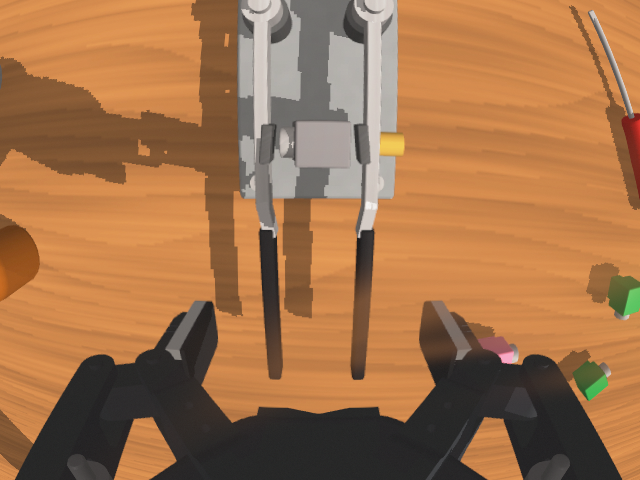

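```bash
python3 - <<'E'
from h import *
np.set_printoptions(precision=1,suppress=True)
p=wcap(); g=p["color"].sum(2)
T=wpose()
for r in (245,260,280,300,320):
    row=g[r,240:400]; d=np.nonzero(row<200)[0]+240
    L=d[d<318]; Rr=d[d>318]
    out=[]
    for u in (L.min()-.5,L.max()+.5,Rr.min()-.5,Rr.max()+.5): out.append((np.linalg.inv(T)@np.append(wray(p,u,r,64),1))[:2])
    print(r,np.array(out).round(1).tolist())
E
```

```text
245 [[-33.9, -6.5], [-23.8, -6.5], [23.0, -6.4], [33.1, -6.4]]
260 [[-33.8, 3.1], [-23.6, 3.0], [23.4, 3.1], [33.0, 3.1]]
280 [[-34.0, 16.3], [-24.1, 16.2], [23.2, 16.2], [30.0, 16.3]]Traceback (most recent call last):
  File "<stdin>", line 9, in <module>
    return umr_minimum(a, axis, None, out, keepdims, initial, where)
ValueError: zero-size array to reduction operation minimum which has no identity
```

Call:
{"method": "send_rows", "body": {
  "linear": [
    [-0.0005,0,0.02],
    [0,0,0.03],
    [0,0,0.03],
    [0,0,0.018],
    [0,0,0],
    [0,0,0]
  ],
  "angular": [
    [0,0,0],
    [0,0,0],
    [0,0,0],
    [0,0,0],
    [0,0,0],
    [0,0,0]
  ],
  "hand": [100,100,100,100,100,100],
  "newtons": 20
}}

```text
time: 16.15
eef_pos: [574.2, -26.2, 52.5]
tool_rot: [-3.14, -0.0, -1.518]
wrist_force: [-0.4, 0.0, -0.4]
gripper_width: 85.3
```

```bash
python3 - <<'E'
from h import *
np.set_printoptions(precision=2,suppress=True)
p=wcap(); im=p["color"]; cv2.imwrite("pics/w9.png",im); s=ctrl.state(); print(s["time"],s["eef_pos"],s["tool_rot"],s["gripper_width"],s["wrist_force"])
E
```

```text
16.2 [574.37 -26.2   52.82] [-3.14 -0.   -1.52] 85.39725886288899 [ 0.19 -0.83 -0.19]
```

View pics/w9.png

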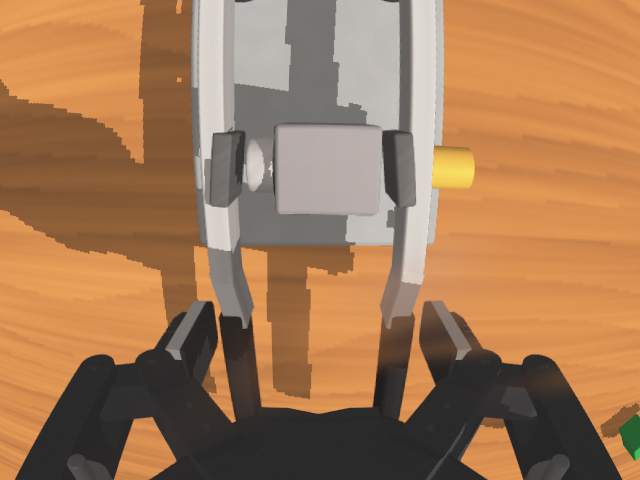

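Call:
{"method": "send_rows", "body": {
  "linear": [
    [0,0,0],
    [0,0,0],
    [0,0,0],
    [0,0,0],
    [0,0,0],
    [0,0,0],
    [0,0,0],
    [0,0,0],
    [0,0,0],
    [0,0,0],
    [0,0,0],
    [0,0,0],
    [0,0,0]
  ],
  "angular": [
    [0,0,0],
    [0,0,0],
    [0,0,0],
    [0,0,0],
    [0,0,0],
    [0,0,0],
    [0,0,0],
    [0,0,0],
    [0,0,0],
    [0,0,0],
    [0,0,0],
    [0,0,0],
    [0,0,0]
  ],
  "hand": [95,91,88,85,82,80,78,76,74,72,70,69,69],
  "newtons": 20
}}

```text
time: 17.82
eef_pos: [573.7, -26.1, 51.9]
tool_rot: [-3.141, -0.0, -1.518]
wrist_force: [-0.5, -1.0, 2.2]
gripper_width: 59.2
```

```bash
cat > look.py <<'E'
import sys
from h import *
p=wcap(); im=p["color"]; s=ctrl.state(); print(round(s["time"],3),s["eef_pos"].round(1) if hasattr(s["eef_pos"],'round') else s["eef_pos"],s["gripper_width"],s["wrist_force"])
cv2.imwrite(f"pics/{sys.argv[1]}.png",cv2.resize(im[100:400,170:470],None,fx=2,fy=2,interpolation=cv2.INTER_CUBIC))
E
python3 look.py w10
```

```text
17.875 [573.7 -26.1  51.9] 58.97038360785597 [0.53051305 0.17449798 1.14515421]
```

View pics/w10.png

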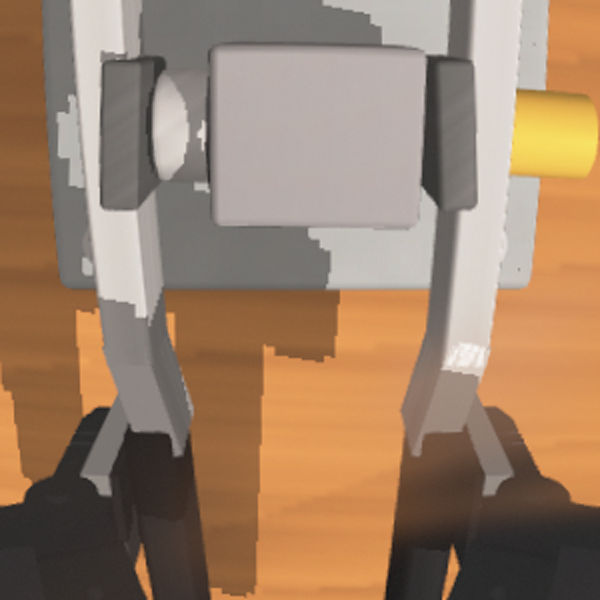

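Call:
{"method": "send_rows", "body": {
  "linear": [
    [0,0,0],
    [0,0,0],
    [0,0,0],
    [0,0,0],
    [0,0,0],
    [0,0,0],
    [0,0,0],
    [0,0,0],
    [0,0,0],
    [0,0,0]
  ],
  "angular": [
    [0,0,0],
    [0,0,0],
    [0,0,0],
    [0,0,0],
    [0,0,0],
    [0,0,0],
    [0,0,0],
    [0,0,0],
    [0,0,0],
    [0,0,0]
  ],
  "hand": [68,67,66,65,64,63,62,61,60,60],
  "newtons": 20
}}

```text
time: 19.12
eef_pos: [573.6, -26.0, 52.5]
tool_rot: [-3.141, -0.0, -1.518]
wrist_force: [-1.1, 1.8, 7.0]
gripper_width: 51.8
```

```bash
python3 look.py w11
```

```text
19.175 [573.7 -26.   52.5] 51.26329371220297 [-1.0341079   1.18343766  7.32553897]
```

View pics/w11.png

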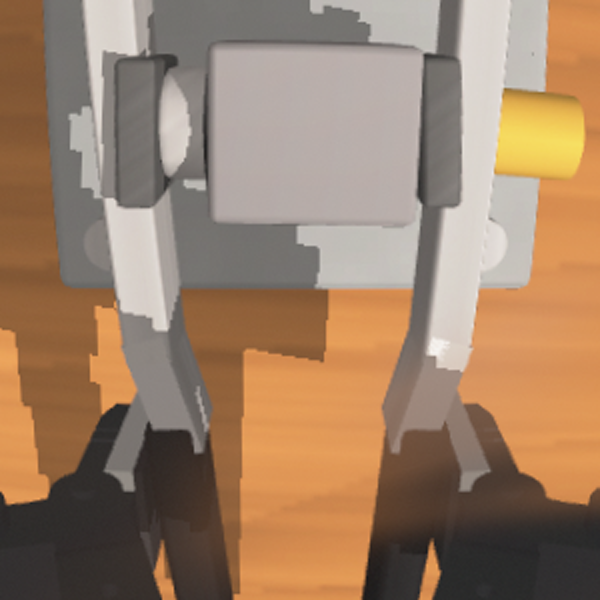

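Call:
{"method": "send_rows", "body": {
  "linear": [
    [0,0,-0.0005],
    [0,0,-0.0005],
    [0,0,0],
    [0,0,0]
  ],
  "angular": [
    [0,0,0],
    [0,0,0],
    [0,0,0],
    [0,0,0]
  ],
  "hand": [59,58,57,57],
  "newtons": 20
}}

```text
time: 19.68
eef_pos: [573.6, -26.1, 52.6]
tool_rot: [3.142, -0.0, -1.518]
wrist_force: [0.0, -1.0, 1.5]
gripper_width: 48.7
```

```bash
python3 look.py w12
```

```text
19.725 [573.6 -26.1  52.6] 48.76517660638085 [ 1.49941813 -0.80061022  1.84906524]
```

View pics/w12.png

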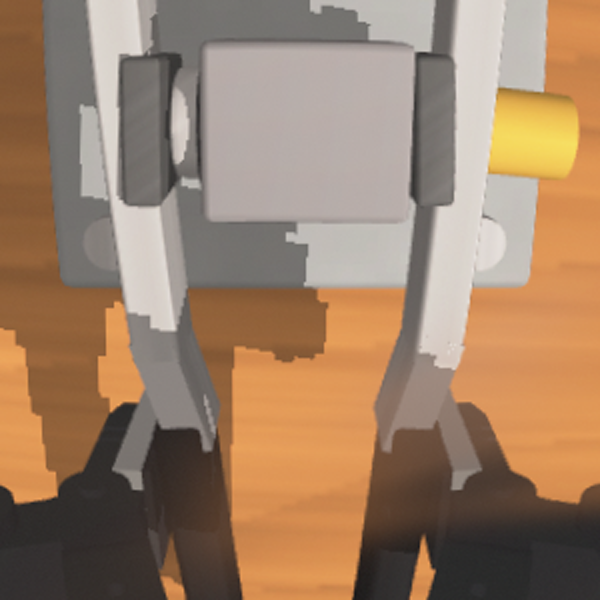

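Call:
{"method": "send_rows", "body": {
  "linear": [
    [0,0,0],
    [0,0,0],
    [0,0,0],
    [0,0,0]
  ],
  "angular": [
    [0,0,0],
    [0,0,0],
    [0,0,0],
    [0,0,0]
  ],
  "hand": [56.5,56,55.5,55.5],
  "newtons": 20
}}

```text
time: 20.23
eef_pos: [573.5, -26.0, 52.7]
tool_rot: [-3.142, -0.0, -1.518]
wrist_force: [1.3, -0.6, 1.2]
gripper_width: 47.3
```

```bash
python3 look.py w13
```

```text
20.275 [573.5 -26.   52.8] 47.32347896581262 [0.50610777 0.34679187 1.20238625]
```

View pics/w13.png

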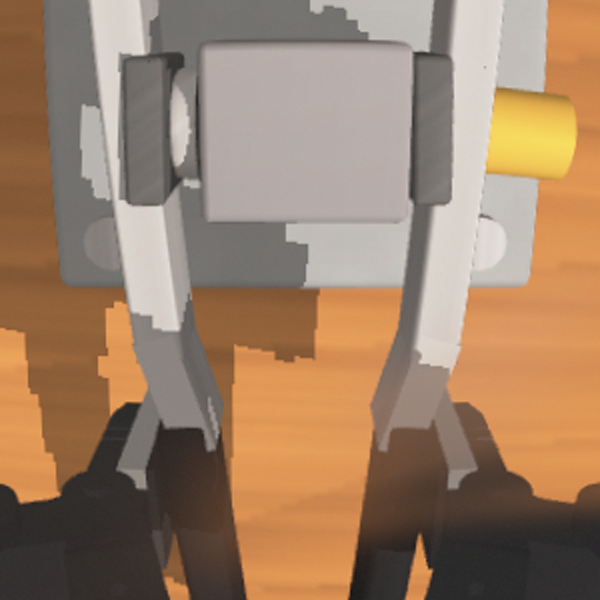

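```bash
python3 - <<'E'
from h import *
a=cv2.imread("pics/w11.png")[30:230,90:480]; b=cv2.imread("pics/w13.png")[30:230,90:480]
cv2.imwrite("pics/cmp.png",cv2.resize(np.vstack([a,b]),None,fx=2,fy=1.5,interpolation=cv2.INTER_CUBIC))
E
```

```text
(no output)
```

View pics/cmp.png

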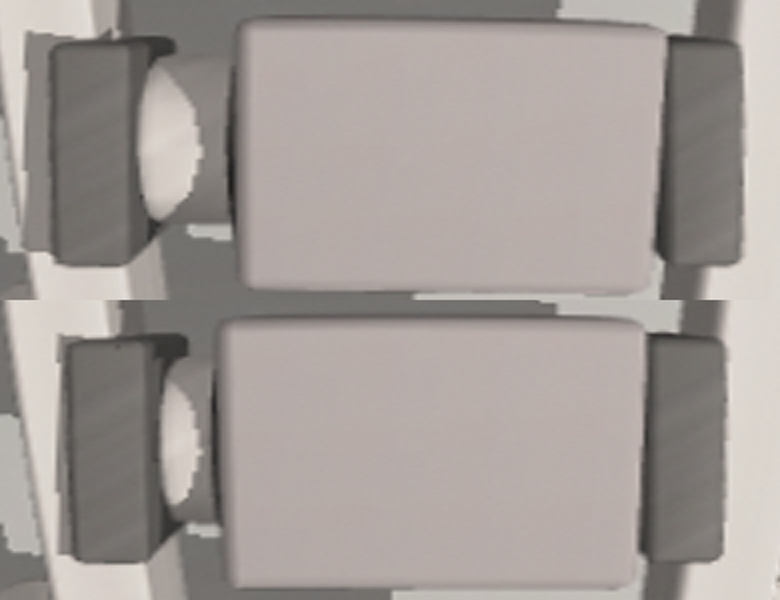

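Call:
{"method": "send_rows", "body": {
  "linear": [
    [0,0,0],
    [0,0,0],
    [0,0,0]
  ],
  "angular": [
    [0,0,0],
    [0,0,0],
    [0,0,0]
  ],
  "hand": [55,54.5,54.5],
  "newtons": 20
}}

```text
time: 20.65
eef_pos: [573.6, -26.0, 52.8]
tool_rot: [-3.142, 0.0, -1.518]
wrist_force: [0.9, 0.2, 1.5]
gripper_width: 46.8
```

```bash
python3 look.py w14; python3 - <<'E'
from h import *
a=cv2.imread("pics/w13.png")[30:230,90:480]; b=cv2.imread("pics/w14.png")[30:230,90:480]
cv2.imwrite("pics/cmp2.png",cv2.resize(np.vstack([a,b]),None,fx=2,fy=1.5,interpolation=cv2.INTER_CUBIC))
E
```

```text
20.7 [573.6 -26.   52.9] 46.60407466075094 [0.01386112 0.71693306 1.5510761 ]
```

View pics/cmp2.png

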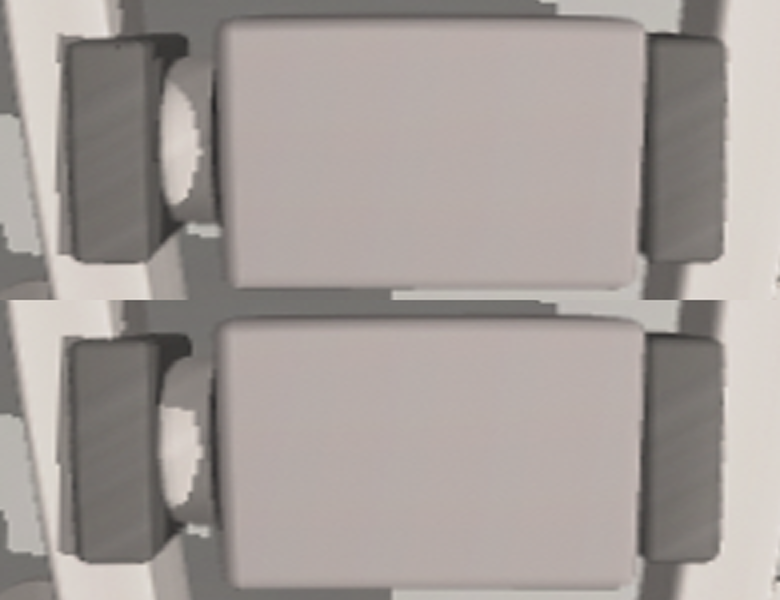

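Call:
{"method": "send_rows", "body": {
  "linear": [
    [0,0,0],
    [0,0,0],
    [0,0,0],
    [0,0,0],
    [0,0,0],
    [0,0,0],
    [0,0,0],
    [0,0,0],
    [0,0,0],
    [0,0,0],
    [0,0,0],
    [0,0,0],
    [0,0,0],
    [0,0,0],
    [0,0,0]
  ],
  "angular": [
    [0,0,0],
    [0,0,0],
    [0,0,0],
    [0,0,0],
    [0,0,0],
    [0,0,0],
    [0,0,0],
    [0,0,0],
    [0,0,0],
    [0,0,0],
    [0,0,0],
    [0,0,0],
    [0,0,0],
    [0,0,0],
    [0,0,0]
  ],
  "hand": [56,58,60,62,64,66,69,72,75,79,84,90,96,100,100],
  "newtons": 20
}}

```text
time: 22.58
eef_pos: [573.5, -26.0, 52.8]
tool_rot: [-3.142, -0.0, -1.518]
wrist_force: [0.4, -1.0, -0.6]
gripper_width: 85.3
```

```bash
python3 look.py w15
```

```text
22.625 [573.5 -26.1  52.8] 85.42809531323596 [-0.07095896 -0.05655851  0.45237031]
```

View pics/w15.png

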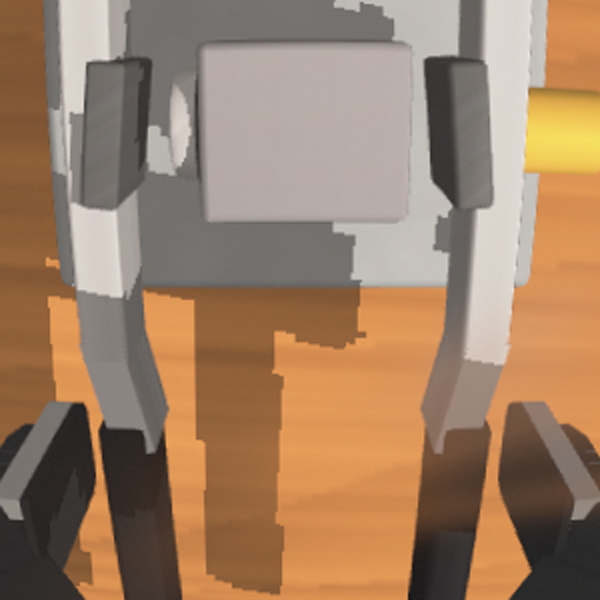

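Call:
{"method": "send_rows", "body": {
  "linear": [
    [0,0,-0.02],
    [0,0,-0.04],
    [0,0,-0.05],
    [0,0,-0.03],
    [0,0,0],
    [0,0,0]
  ],
  "angular": [
    [0,0,0],
    [0,0,0],
    [0,0,0],
    [0,0,0],
    [0,0,0],
    [0,0,0]
  ],
  "hand": [100,100,100,100,100,100]
}}

```text
time: 23.38
eef_pos: [572.8, -25.8, 192.0]
tool_rot: [3.14, 0.0, -1.518]
wrist_force: [0.0, -0.7, -0.1]
gripper_width: 85.7
```

```bash
python3 - <<'E'
from h import *
np.set_printoptions(precision=2,suppress=True)
p=wcap(); im=p["color"]; q=ctrl.capture("scene"); s=ctrl.state(); print(s["time"],s["eef_pos"],s["wrist_force"])
for n,c in (("w",p),("s",q)):
  for t in ["catch","slot","handle_left_grip","handle_right_grip","jar","can","driver"]: print(n,t,[(round(d["conf"],2),W(c,d["at"])) for d in ctrl.spot_point(c,t)][:4])
a=cv2.resize(im[60:280,200:440],None,fx=1.66,fy=2,interpolation=cv2.INTER_CUBIC); b=cv2.resize(q["color"][210:330,190:350],(400,a.shape[0]),interpolation=cv2.INTER_CUBIC)
cv2.imwrite("pics/fin.png",np.hstack([a,b]))
E
```

```text
23.475 [572.43 -25.8  191.22] [-0.11  0.15  0.11]
w catch [(0.93, array([ 420.48, -331.19,   -1.48])), (0.67, array([640.56, -23.29,  34.05])), (0.66, array([ 527.03, -336.78,    2.34])), (0.64, array([ 464.56, -182.01,   -0.7 ]))]
w slot []
w handle_left_grip [(0.9, array([516.88,   4.95,  55.68]))]
w handle_right_grip [(0.61, array([517.64, -55.59,  54.88]))]
w jar [(0.86, array([531.27, 270.65,  -4.08]))]
w can [(0.73, array([702.9 , 306.98,  -0.57])), (0.58, array([609.5, -27.5,  -2. ]))]
w driver [(0.95, array([ 691.8, -295.4,   -0.4]))]
s catch [(0.83, array([ 466.98, -185.4 ,   -1.87])), (0.69, array([ 530.61, -338.3 ,   -1.39])), (0.68, array([637.79, -23.69,  33.9 ])), (0.47, array([ 420.34, -340.13,   -1.2 ]))]
s slot [(0.87, array([637.94, -22.34,  33.51]))]
s handle_left_grip [(0.86, array([519.5 ,  -0.05,  55.95]))]
s handle_right_grip [(0.86, array([520.62, -59.45,  54.2 ]))]
s jar [(0.69, array([532.94, 268.22,   0.51]))]
s can [(0.98, array([703.41, 301.7 ,   7.52]))]
s driver [(0.85, array([ 690.88, -297.77,    0.89]))]
```

View pics/fin.png

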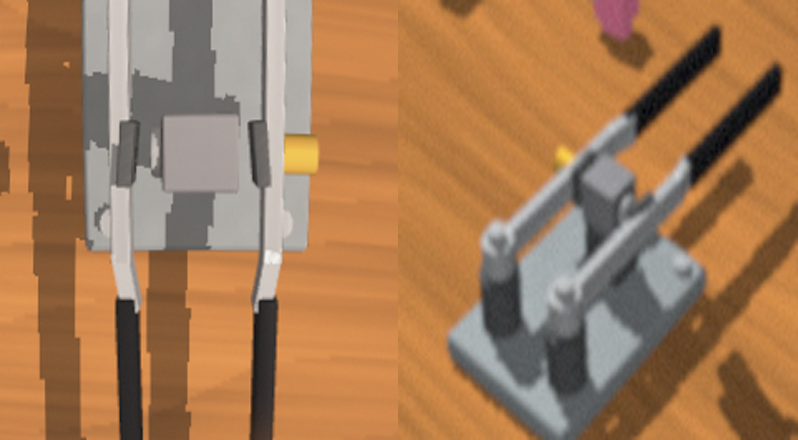

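```bash
python3 - <<'E'
from h import *
a=cv2.imread("pics/w10.png")[30:240,180:440]; b=cv2.imread("pics/w15.png")[30:240,180:440]
cv2.imwrite("pics/cmp3.png",cv2.resize(np.hstack([a,b]),None,fx=1.5,fy=2,interpolation=cv2.INTER_CUBIC))
E
```

```text
(no output)
```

View pics/cmp3.png

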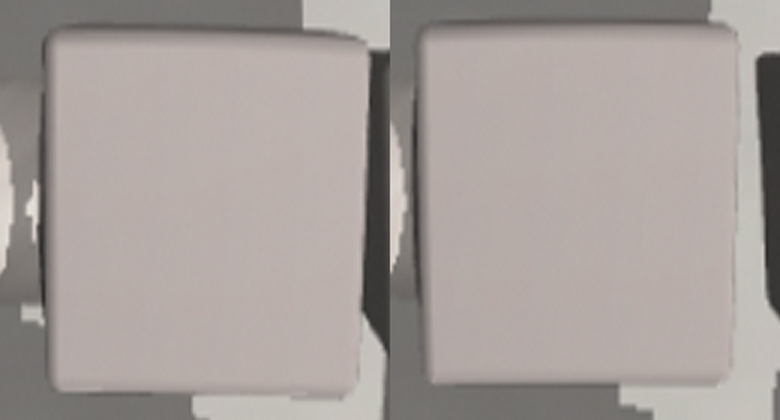

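```bash
python3 -c "
from station import ctrl
print(ctrl.close_job(), ctrl.state()['time'])"
```

```text
the job is handed in; nothing more can be done
the job is handed in; nothing more can be done
```

I stood the grey catch in the slot with its plunger pointing at the left jaw and let go of it. I then squeezed the handles in small steps at the lowest grip (20 N) until the plunger went home, let them spring open, lifted the arm clear and handed the job in. The clock read about 23.5 s at the last check.

**Seating:** the foot went into the slot with no side force and met the floor at about 5 N. After release the wrist view showed the catch upright.

**Snap:** I judged this from the pictures and the finger opening; the wrist force showed no distinct snap.
- The plunger stuck out about 9.2 mm before the squeeze and about 4.8 mm in it. Squeezing a little further barely moved it.
- After the handles opened it still stuck out about 5.0 mm, which matches being home.
- It snapped at a finger opening of about 47–48 mm, near the early end of the expected range.

**Final state:** both handles are open at their starting positions and the catch is still in the slot, about 1 mm from its middle. The jar, can and screwdriver were found within about 8 mm of where they started, which I put down to network noise.

**One disagreement:** the networks put the catch's foot at about 34 mm in the last views and 31 mm before the squeeze, with the slot floor at 32 mm. The top of the housing looked the same size in wrist pictures taken at the same arm height early in the squeeze and after it, so I took that as network noise and not as the catch lifting.

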